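# Set the bench air regulator to its mark and pull it out to lock

## Robot

A 7-joint arm with a two-finger parallel gripper is mounted at the origin on the work surface. World frame = base frame: x ahead of the robot, y to its left, z up, the work surface at z = 0. Lengths are in m, angles in rad, forces in N, time in s.
With the tool pointing down it reaches from about 0.425 to 0.875 m from the base axis. Payload 4.7 kg.
Tool frame: the origin (TCP) lies at the very end of the fingers, on their centre line; the grasp point (between the pads) lies 19 mm behind it (grip_point_offset is the distance from the TCP to the grasp point, in m); x points along the fingers, z is the direction in which the jaws open and shut, and the axes are right-handed (so a half turn about x gives the same grasp; the last joint's range is limited). The gripper opens to 87 mm and grips with 3 to 60 N. Pads are 19 mm wide; open, the fingers measure 117 mm over their backs; the gripper's body (75 mm by 190 mm) begins 51 mm behind the grasp point.
Start: joints at [1.12, 0.321, -0.07, 1.45, 0.023, 1.371, -0.057], TCP at [0.291, -0.581, 0.223] pointing down, gripper open.
Joint ranges: [-2.86, 2.86], [-0.3, 2.09], [-1.38, 1.24], [0.06, 2.45], [-1.56, 4.7], [0.09, 2.05], [-2.69, 2.69]. Speed limits (rad/s): [2.57, 2.57, 3.14, 3.14, 3.14, 3.14, 3.14].

## Interface

Orientations are given as a rotation vector (axis times angle).
In Python, from bench import get_state, get_image, calibration, close_job, grip_point_offset gives the robot as it stands.
- The arm moves only by the tool play_rows, never from a script. Its argument "targets" is a list of rows, each an object with "claw": the closure, from 0 (fully open) to 1 (shut); "linear": the shift along the tool's x, y, z as a fraction of full scale, a list of three; "rotation": the turn, a rotation vector about the tool's x, y, z as a fraction of full scale, a list of three. In form: [{"claw": claw, "linear": [x, y, z], "rotation": [wx, wy, wz]}, ...]. A call has 1 to 10 rows; each row shifts and turns the pose as measured when the row begins, along the tool's axes as they then stand; what a row does not reach is not made up. Full scale, the value 1, is 2.5 cm for a shift and 90 degrees for a turn. A row lasts 1/12 s, in which the tool goes at most 41.7 mm and 7.16 degrees, less where a joint would pass 70% of its speed; a pose out of reach is approached as far as the arm can. A call with a number of a shift or a turn outside -1 to 1 is refused whole. A call with a gripper value outside its range is refused whole. The fingers move at their own pace and stop on an object; "newtons" is the grip in N (left out, the last holds). Time passes only in rows, so rows that do not move let the fingers close. It gives the time, the measured TCP pose, the force and the opening at its end, in the units of the state.
- get_state(): the state, without advancing time (a new reading comes with each control period).
- get_image(name): name is "side" or "top" or "wrist"; returns the picture (400x640x3 uint8, blue, green, red); there is no depth.
- calibration(name): a dict with "fx", "fy", "cx", "cy" (pixels), "rvec" (rotation vector, rad) and "tvec" (3), from world to camera coordinates, as OpenCV has them; the wrist camera has in their place "hand_eye" (4x4, takes a point from camera to tool coordinates, whose origin is the TCP and whose axes are the tool frame's). Camera axes: x right, y down, z forward; pixel columns grow to the right and rows downward; lengths in m; the calibration is good to about 2 mm. A picture is of the moment at which its call begins: read the wrist's pose just before it. calibration takes no time and is no camera call.
- close_job(): hands the job in, once; it reports no verdict.
The state is a dict: "time": time; "joint_positions": joint angles; "qd": joint speeds; "joint_torque": joint torques, N m; "position": TCP position; "tool_rot": TCP orientation; "ft_force": force on the tool from outside, world axes, zero at the start; "torque": the same for the moment, N m; "grip_width": opening from 0.0 (shut) to 1.0 (fully open).
Only numpy, scipy, OpenCV 4.12 (cv2) and the standard library are available. Lean on these libraries where they do the work, as an engineer would, in place of code of your own. Each camera call takes 0.05 s, during which the arm holds its last target. There are 200 camera calls.

## Task

Turn the black knob of the bench air regulator anticlockwise until its pointer pin stands at the arrowhead mark (not at one of the round studs). The hidden notch lies a little past the arrow, so from there feel on anticlockwise with light pulls until the pin rises into it, then pull the knob straight up, all the way out, so that it is locked, and let go. The head sits on soft rubber: never pull or press it hard (stay under about 20 N), and leave the other things on the bench alone.

Things in the scene. Friction and masses are not known exactly. Their poses are not given: they have to be found in the camera images.
- regulator: Bench air regulator, bolted down: steel foot plate 120 x 150 x 12 mm, grey filter bowl, aluminium block with two brass ports (along y) and a gauge (on its -x side), on top a round grey head 160 mm across, its dial face 113 mm above the bench. Origin: centre of the foot's underside; z up = the knob's axis; x points from the axis towards the arrowhead mark.
- knob_grip (a point): Point to grip on the black knob: on its axis, 23 mm above the knob's round hub and 16 mm below the top of its bar grip, 162 mm above the bench when the knob is down. The bar grip is 44 mm long (along this point's x, which also points at the pointer pin; a white line on top marks that end), 14 mm wide (y) and 39 mm tall, on a hub 44 mm across. Moves and turns with the knob.
- pin_tip (a point): Free end of the steel pointer pin (7 mm thick, square) that sticks out level from the knob's hub, 54 mm from the axis. With the knob down the pin runs 1 mm below a flat fixed steel ring (inner radius 25, outer radius 42, 14 mm thick, its closed top 139 mm above the bench) and its tip shows outside the ring.
- arrow (a point): Inner point of the dark steel arrowhead mark on the head's dial face, 56 mm from the knob's axis, its top 116 mm above the bench. It is 20 mm long and points inward at the axis. The two wrong marks are round studs 8 mm across, 0.85 rad to either side of the arrow.
- ring (a point): Centre of the steel ring, on the knob's axis, 131 mm above the bench, 6 mm above the ring's underside. Its flat underside has three hidden radial notches, 10 mm wide: one past the arrow and one past each stud. All lie anticlockwise (seen from above) of their mark by the same amount, which differs each time: 0.12 to 0.46 rad. The pin slips in within about 0.04 rad of a notch's middle.
- spindle (a joint): Turn of the knob, rad: angle of the pointer pin from the arrow, positive anticlockwise seen from above. 0 = pin exactly at the arrow. Range -1.3 to 1.3; starts between -1.0 and -0.55, so it must be turned anticlockwise. Takes about 0.12 N m to turn and stays where it is left.
- knob (a joint): How far the knob is pulled out (up), m: 0 = fully down (as at the start), 0.012 = fully out, at a firm stop. Away from a notch the pin strikes the ring's underside after 0.001. In a notch it slides freely and cannot be turned. Sliding it takes about 5 N against friction, which also holds it wherever it is left.
- head (a joint): Rise of the regulator's whole head (dial, ring and knob) on its rubber mount, m: 0 at rest, 0.001 for every 10 N pulled up on it through the knob, negative when pressed down. Beyond 0.0022 (22 N) either way it counts as overloaded.
- spray_can: Bystander: yellow spray can, red cap, 66 mm across, 190 mm tall; origin under its centre. Leave alone.
- tape_roll: Bystander: red roll of tape lying flat, 100 mm across, 48 mm tall, origin under its centre; close beside the regulator on its -y side. Leave alone.
- screwdriver: Bystander: black-handled screwdriver lying on the bench on the regulator's +y side. Leave alone.
- coupler: Bystander: brass and steel hose coupler standing up, 30 mm across, 35 mm tall, near the regulator's arrow side; origin under its centre. Leave alone.
- mixing_tub: Bystander: white plastic bowl, 110 mm across, 70 mm tall; origin under its centre. Leave alone.
- offcut: Bystander: plywood offcut 120 x 60 x 18 mm; origin under its centre. Leave alone.
- parts_tray: Bystander: grey open tray 160 x 110 x 35 mm; origin under its centre. Leave alone.
There are look-alikes about, which are no part of the job. What is shaped like the regulator but orange or red is not meant.

How it is judged:
By the outcome, as a careful person would: the job done as asked, in the order asked, and still so for the second after the job is handed in, with the robot touching nothing.
It also fails if it takes over 54 s, if anything falls off the work surface, if the arm or the gripper's body presses on something with over 40 N, if the wrist force passes 120 N, or if a joint passes its speed limit or range.

## Working session

There is one attempt and no reset: what is moved stays moved. The work goes in short steps, Python scripts to look and compute and a tool call to move; the robot and the scene stay as the last step left them, time stands still between calls to the robot, and variables do not carry over. Pictures are saved under pics/ and viewed, about 8 in all and at most 12, crops included, and the job is handed in when it is done.

Besides the shell and the picture viewer there is one more tool, called after ">>>" by a JSON object that holds its "fn" and its "kwargs". play_rows: Moves the arm, as the interface text tells. Shift numbers are shares of 2.5 cm and turn numbers shares of 90 degrees, none past 1 either way. Its arguments: {"type":"object","properties":{"targets":{"type":"array"},"newtons":{"type":"number"}},"required":["targets"]}

```bash
mkdir -p pics; python3 - <<'E'
from bench import *
import cv2,numpy as np
a=get_image("top");b=get_image("side")
cv2.imwrite("pics/top.png",a);cv2.imwrite("pics/side.png",b)
s=get_state();print({k:np.round(v,3) for k,v in s.items()},grip_point_offset)
for n in("top","side"):
    c=calibration(n);print(n,c,)
    R=cv2.Rodrigues(np.array(c["rvec"]))[0];print(-R.T@np.array(c["tvec"]))
print(calibration("wrist"))
E
```

```text
{'time': np.float64(0.1), 'joint_positions': array([ 1.12 ,  0.322, -0.07 ,  1.452,  0.023,  1.371, -0.057]), 'qd': array([-0.002, -0.   , -0.001, -0.001, -0.002,  0.001, -0.001]), 'joint_torque': array([-0.0000e+00, -4.9257e+01, -4.0500e-01, -3.1340e+01, -6.4000e-02,
        3.9000e-02,  0.0000e+00]), 'position': array([ 0.291, -0.581,  0.222]), 'tool_rot': array([ 0.861,  1.396, -0.86 ]), 'ft_force': array([ 0.038, -0.517, -0.055]), 'torque': array([0.033, 0.039, 0.006]), 'grip_width': np.float64(1.001)} 0.0187
top {'fx': 440.46475826017877, 'fy': 440.46475826017877, 'cx': 320.01613333178955, 'cy': 195.81310440184566, 'rvec': array([ 2.15740367, -2.13112609,  0.17993556]), 'tvec': array([-0.03406737,  0.58940855,  1.40683642])}
[ 0.36223633 -0.01328144  1.4820122 ]
side {'fx': 484.32367212150405, 'fy': 484.32367212150405, 'cx': 313.52976554767145, 'cy': 195.9026730299319, 'rvec': array([ 0.1584099 ,  2.82207252, -1.29112659]), 'tvec': array([0.56718522, 0.05701887, 1.40938265])}
[0.66282801 0.96327563 0.97163202]
{'fx': 307.586637995034, 'fy': 307.586637995034, 'cx': 320.85576506411815, 'cy': 200.43492856489547, 'hand_eye': array([[-2.60608512e-05, -2.43040386e-01,  9.70016170e-01,
        -1.61469300e-01],
       [-1.49541236e-04, -9.70016158e-01, -2.43040387e-01,
         6.60267581e-02],
       [ 9.99999988e-01, -1.51391256e-04, -1.10651129e-05,
         7.94269935e-04],
       [ 0.00000000e+00,  0.00000000e+00,  0.00000000e+00,
         1.00000000e+00]])}
```

View pics/top.png

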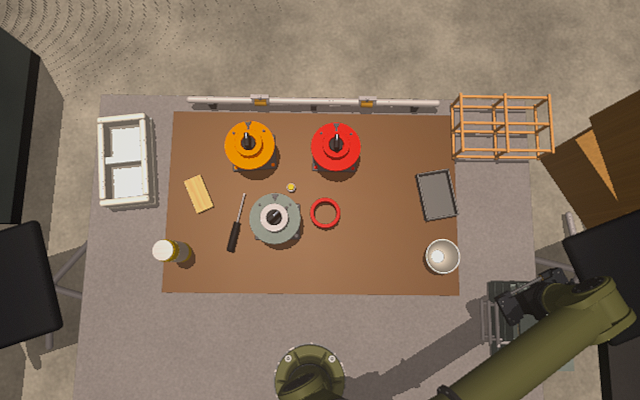

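View pics/side.png

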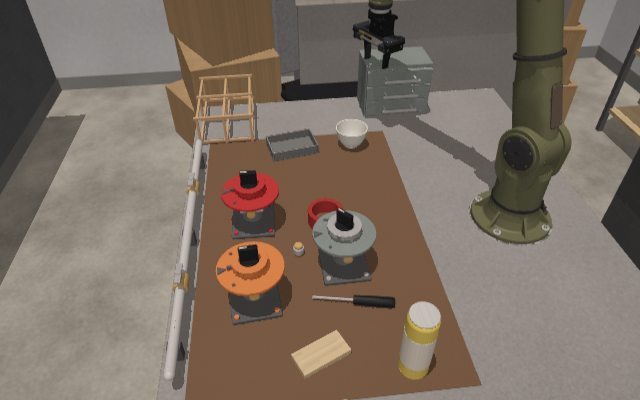

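Top picture: three regulator-shaped things, orange at (250,146), red at (336,148) and grey at (275,218). The grey one is the one meant. The side view shows it at (345,235). Next, a close crop and a measurement.

```bash
cat > h.py <<'E'
from bench import *
import cv2,numpy as np
from scipy.spatial.transform import Rotation as Ro
def cam(n,s=None):
    c=calibration(n);K=np.array([[c["fx"],0,c["cx"]],[0,c["fy"],c["cy"]],[0,0,1]])
    if n=="wrist":
        s=s or get_state();H=np.array(c["hand_eye"]);Rt=Ro.from_rotvec(s["tool_rot"]).as_matrix()
        R=Rt@H[:3,:3];p=Rt@H[:3,3]+s["position"];return K,R,p
    R=cv2.Rodrigues(np.array(c["rvec"]))[0].T;return K,R,-R@np.array(c["tvec"])
def ray(C,uv,z):
    K,R,p=C;d=R@np.linalg.inv(K)@np.array([uv[0],uv[1],1.]);return p+d*(z-p[2])/d[2]
def proj(C,X):
    K,R,p=C;q=K@R.T@(np.asarray(X)-p);return q[:2]/q[2]
E
python3 - <<'E'
from h import *
a=cv2.imread("pics/top.png");C=cam("top")
cv2.imwrite("pics/topc.png",cv2.resize(a[180:260,225:345],None,fx=6,fy=6,interpolation=cv2.INTER_CUBIC))
for uv,z in(((275,219),.113),((275,216),.139),((275,216),.178),((291,187),.035)):print(uv,ray(C,uv,z))
E
```

```text
(275, 219) [0.50422745 0.11328515 0.113     ]
(275, 216) [0.51075044 0.11113355 0.139     ]
(275, 216) [0.50643771 0.10752063 0.178     ]
(291, 187) [0.62009627 0.0701369  0.035     ]
```

View pics/topc.png

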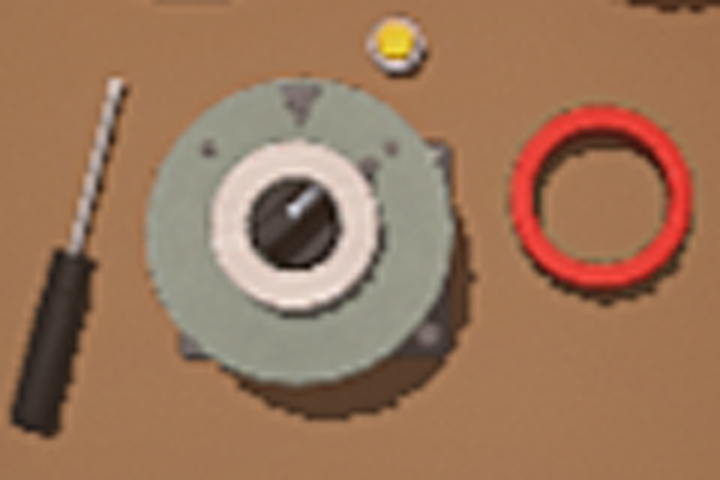

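The crop confirms the grey head with its black knob: arrow at about (300,105), studs at (208,149) and (392,148), pin tip at (370,165), white line up and to the right. Next I'll work out the approach.

```bash
python3 - <<'E'
from h import *
C=cam("top");f=lambda u,v,z:ray(C,(225+u/6-.42,180+v/6-.42),z)
c1=f(300,231,.113);c2=f(295,225,.139)
ar=f(300,126,.116);s1=f(208,149,.116);s2=f(392,148,.116);pin=f(372,166,.12)
print(c1,c2,ar,pin)
c=(c1+c2)/2
for n,p in(("ar",ar),("s1",s1),("s2",s2),("pin",pin)):
    d=p-c;print(n,np.hypot(*d[:2]),np.arctan2(d[1],d[0]))
s=get_state();R=Ro.from_rotvec(s["tool_rot"]).as_matrix();print(R.round(3))
print("tool delta to z.30 over reg",R.T@(np.array([c[0],c[1],.30])-s["position"]))
E
```

```text
[0.50709096 0.11467211 0.113     ] [0.50738082 0.11487371 0.139     ] [0.56179569 0.11590457 0.116     ] [0.54071087 0.07760827 0.12      ]
ar 0.054571529127276 0.020738605408063448
s1 0.06417328177711801 0.860812347687969
s2 0.06417526461652331 -0.8239981765284632
pin 0.05001784381998832 -0.8375830668039665
[[-0.001  0.894  0.448]
 [ 0.002  0.448 -0.894]
 [-1.    -0.    -0.002]]
tool delta to z.30 over reg [-0.07754564  0.50492224 -0.52482243]
```

>>> {"fn": "play_rows", "kwargs": {"targets": [{"claw": 0, "linear": [-0.5, 0.8, -0.8], "rotation": [0, 0, 0]}, {"claw": 0, "linear": [-0.5, 0.9, -0.9], "rotation": [0, 0, 0]}, {"claw": 0, "linear": [-0.5, 0.9, -0.9], "rotation": [0, 0, 0]}, {"claw": 0, "linear": [-0.5, 0.9, -0.9], "rotation": [0, 0, 0]}, {"claw": 0, "linear": [-0.3, 0.9, -0.9], "rotation": [0, 0, 0]}, {"claw": 0, "linear": [-0.3, 0.9, -0.9], "rotation": [0, 0, 0]}, {"claw": 0, "linear": [-0.3, 0.9, -0.9], "rotation": [0, 0, 0]}, {"claw": 0, "linear": [0, 0.9, -0.9], "rotation": [0, 0, 0]}, {"claw": 0, "linear": [0, 0.9, -0.9], "rotation": [0, 0, 0]}, {"claw": 0, "linear": [0, 0.9, -0.9], "rotation": [0, 0, 0]}]}}

```text
time: 0.93
position: [0.3882, -0.2754, 0.2902]
tool_rot: [0.875, 1.402, -0.874]
ft_force: [0.3, 0.6, -0.2]
grip_width: 0.999
```

>>> {"fn": "play_rows", "kwargs": {"targets": [{"claw": 0, "linear": [0, 0.9, -0.9], "rotation": [0, 0, 0]}, {"claw": 0, "linear": [0, 0.9, -0.9], "rotation": [0, 0, 0]}, {"claw": 0, "linear": [0, 0.9, -0.9], "rotation": [0, 0, 0]}, {"claw": 0, "linear": [0, 0.9, -0.9], "rotation": [0, 0, 0]}, {"claw": 0, "linear": [0, 0.9, -0.9], "rotation": [0, 0, 0]}, {"claw": 0, "linear": [0, 0.9, -0.9], "rotation": [0, 0, 0]}, {"claw": 0, "linear": [0, 0.9, -0.9], "rotation": [0, 0, 0]}, {"claw": 0, "linear": [0, 0.9, -0.9], "rotation": [0, 0, 0]}, {"claw": 0, "linear": [0, 0.9, -0.9], "rotation": [0, 0, 0]}, {"claw": 0, "linear": [0, 0.9, -0.9], "rotation": [0, 0, 0]}]}}

```text
time: 1.77
position: [0.4933, 0.0413, 0.2889]
tool_rot: [0.873, 1.403, -0.878]
ft_force: [0.7, 0.2, 0.3]
grip_width: 0.998
```

>>> {"fn": "play_rows", "kwargs": {"targets": [{"claw": 0, "linear": [0, 0, 0], "rotation": [-0.075, 0, 0]}, {"claw": 0, "linear": [0, 0, 0], "rotation": [-0.075, 0, 0]}, {"claw": 0, "linear": [0, 0, 0], "rotation": [-0.075, 0, 0]}, {"claw": 0, "linear": [0, 0, 0], "rotation": [-0.075, 0, 0]}, {"claw": 0, "linear": [0, 0, 0], "rotation": [-0.075, 0, 0]}, {"claw": 0, "linear": [0, 0, 0], "rotation": [-0.075, 0, 0]}, {"claw": 0, "linear": [0, 0, 0], "rotation": [-0.075, 0, 0]}, {"claw": 0, "linear": [0, 0, 0], "rotation": [-0.075, 0, 0]}, {"claw": 0, "linear": [0, 0, 0], "rotation": [-0.075, 0, 0]}, {"claw": 0, "linear": [0, 0, 0], "rotation": [-0.075, 0, 0]}]}}

```text
time: 2.6
position: [0.4911, 0.0541, 0.2849]
tool_rot: [-0.087, 1.589, 0.105]
ft_force: [0.3, -0.1, 0.1]
grip_width: 1.001
```

```bash
cat >> h.py <<'E'
def go(xyz,yaw):
    "shift (25 mm units) and turn (90 deg units) from here to pose: x down, y at yaw"
    s=get_state();R=Ro.from_rotvec(s["tool_rot"]).as_matrix()
    y=np.array([np.cos(yaw),np.sin(yaw),0]);x=np.array([0,0,-1.]);G=np.c_[x,y,np.cross(x,y)]
    print("t",s["time"],"pos",np.round(s["position"],4),"yaw",round(np.arctan2(R[1,1],R[0,1]),3),"F",np.round(s["ft_force"],1),"j7",round(s["joint_positions"][6],2))
    print("lin",np.round(R.T@(np.array(xyz)-s["position"])/.025,2),"rot",np.round(Ro.from_matrix(R.T@G).as_rotvec()/(np.pi/2),3))
E
python3 - <<'E'
from h import *
go([.507,.115,.285],2.30)
E
```

```text
t 2.6 pos [0.4911 0.0541 0.2849] yaw 1.693 F [ 0.3 -0.1  0.1] j7 -0.03
lin [0.01 2.34 0.93] rot [-0.387 -0.009 -0.011]
```

>>> {"fn": "play_rows", "kwargs": {"targets": [{"claw": 0, "linear": [0, 0.8, 0.3], "rotation": [0, -0.003, -0.003]}, {"claw": 0, "linear": [0, 0.8, 0.3], "rotation": [0, -0.003, -0.003]}, {"claw": 0, "linear": [0, 0.8, 0.3], "rotation": [0, -0.003, -0.003]}, {"claw": 0, "linear": [0, 0, 0], "rotation": [-0.075, 0, 0]}, {"claw": 0, "linear": [0, 0, 0], "rotation": [-0.075, 0, 0]}, {"claw": 0, "linear": [0, 0, 0], "rotation": [-0.075, 0, 0]}, {"claw": 0, "linear": [0, 0, 0], "rotation": [-0.075, 0, 0]}, {"claw": 0, "linear": [0, 0, 0], "rotation": [-0.075, 0, 0]}, {"claw": 0, "linear": [0, 0, 0], "rotation": [0, 0, 0]}]}}

```text
time: 3.35
position: [0.5039, 0.1185, 0.281]
tool_rot: [-0.582, 1.504, 0.583]
ft_force: [0.6, 0.4, 1.3]
grip_width: 1.001
```

```bash
python3 - <<'E'
from h import *
go([.507,.115,.285],2.30)
a=get_image("wrist");cv2.imwrite("pics/w1.png",a)
E
```

```text
t 3.35 pos [0.5039 0.1185 0.281 ] yaw 2.314 F [0.6 0.4 1.3] j7 0.43
lin [-0.16 -0.19 -0.01] rot [ 0.009 -0.007 -0.003]
```

View pics/w1.png

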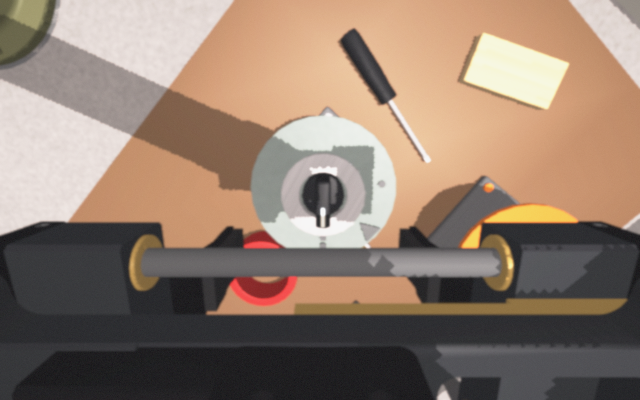

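Wrist picture: knob bar upright at (322,197), white line end at (322,224), pin tip at (322,240), arrowhead at (370,235). The jaws are already almost square to the bar. Next, a measurement from a crop.

```bash
python3 - <<'E'
from h import *
a=cv2.imread("pics/w1.png");C=cam("wrist")
cv2.imwrite("pics/w1c.png",cv2.resize(a[110:255,240:405],None,fx=4.5,fy=4.5,interpolation=cv2.INTER_CUBIC))
for p in([.507,.115,.178],[.507,.115,.139],[.507,.115,.113]):print(proj(C,p))
for uv,z in(((323,180),.113),((322,193),.139),((323,205),.178),((322,226),.178),((322,243),.121)):print(uv,ray(C,uv,z))
E
```

```text
[322.30438655 204.99104739]
[322.52278795 195.21820569]
[322.64110678 189.92377451]
(323, 180) [0.49986697 0.12339751 0.113     ]
(322, 193) [0.50505963 0.11634299 0.139     ]
(323, 205) [0.50746225 0.11541164 0.178     ]
(322, 226) [0.52004038 0.10028911 0.178     ]
(322, 243) [0.54611682 0.07111492 0.121     ]
```

View pics/w1c.png

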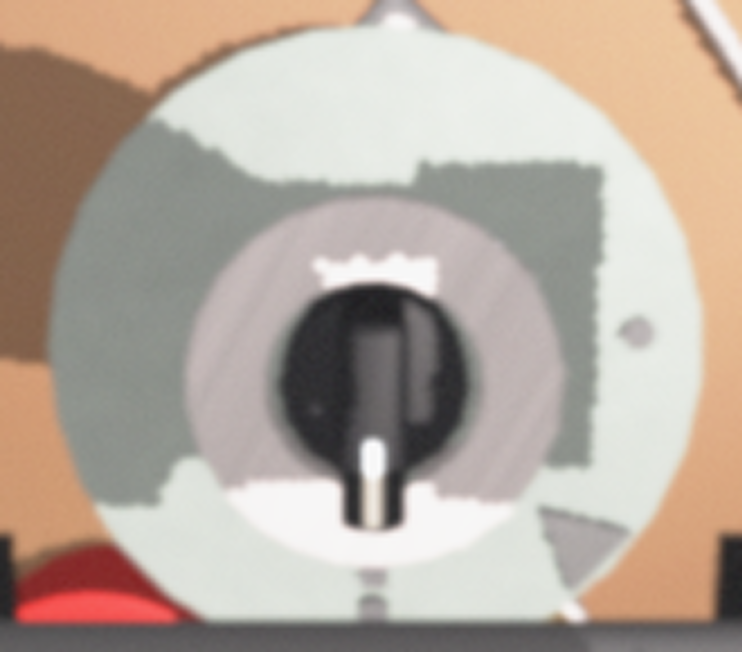

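The dial, ring, bar, arrow tip (543,508), stud (637,332) and pin (372,600) are all clear. Ring and bar centres agree with (0.507, 0.115).

```bash
python3 - <<'E'
from h import *
C=cam("wrist");f=lambda u,v,z:ray(C,(240+u/4.5-.4,110+v/4.5-.4),z)
c=f(376,382,.139);b0=f(376,327,.178);b1=f(373,528,.178);print(c,(b0+b1)/2,np.linalg.norm(b1-b0))
yw=lambda d:(np.hypot(*d[:2]).round(4),np.arctan2(d[1],d[0]).round(3))
print("bar",yw(b1-b0));c=np.array([.507,.115,0])
for n,p in(("tip",f(543,508,.116)),("base",f(602,564,.116)),("stud",f(637,332,.116)),("pin",f(372,600,.121))):print(n,yw(p-c))
go([.507,.115,.146],2.30)
E
```

```text
[0.50696252 0.11599159 0.139     ] [0.50734252 0.11530028 0.178     ] 0.041075471296527624
bar (np.float64(0.0411), np.float64(-0.846))
tip (np.float64(0.0554), np.float64(0.025))
base (np.float64(0.0765), np.float64(0.01))
stud (np.float64(0.0635), np.float64(0.864))
pin (np.float64(0.0587), np.float64(-0.838))
t 3.4 pos [0.5039 0.1185 0.281 ] yaw 2.309 F [ 0.7 -0.1  0. ] j7 0.42
lin [ 5.4  -0.21  0.06] rot [ 0.006 -0.007 -0.003]
```

>>> {"fn": "play_rows", "kwargs": {"targets": [{"claw": 0, "linear": [0.8, -0.2, 0.06], "rotation": [0.006, -0.007, -0.003]}, {"claw": 0, "linear": [0.8, 0, 0], "rotation": [0, 0, 0]}, {"claw": 0, "linear": [0.8, 0, 0], "rotation": [0, 0, 0]}, {"claw": 0, "linear": [0.8, 0, 0], "rotation": [0, 0, 0]}, {"claw": 0.3, "linear": [0.8, 0, 0], "rotation": [0, 0, 0]}, {"claw": 0.3, "linear": [0.5, 0, 0], "rotation": [0, 0, 0]}, {"claw": 0.3, "linear": [0, 0, 0], "rotation": [0, 0, 0]}]}}

```text
time: 3.98
position: [0.509, 0.1149, 0.1643]
tool_rot: [-0.548, 1.498, 0.546]
ft_force: [-0.9, -0.1, -0.1]
grip_width: 0.85
```

```bash
python3 -c "
from h import *
go([.507,.115,.146],2.298)"
```

```text
t 3.9833 pos [0.509  0.1149 0.1643] yaw 2.27 F [-0.9 -0.1 -0.1] j7 0.34
lin [ 0.73  0.06 -0.06] rot [-0.018  0.001  0.002]
```

>>> {"fn": "play_rows", "kwargs": {"targets": [{"claw": 0.3, "linear": [0.4, 0.06, -0.06], "rotation": [-0.018, 0, 0]}, {"claw": 0.3, "linear": [0.35, 0, 0], "rotation": [0, 0, 0]}, {"claw": 0.3, "linear": [0, 0, 0], "rotation": [0, 0, 0]}]}}

```text
time: 4.23
position: [0.507, 0.1149, 0.1447]
tool_rot: [-0.568, 1.492, 0.566]
ft_force: [0.7, -0.1, 0.1]
grip_width: 0.718
```

```bash
python3 -c "
from h import *
go([.507,.115,.146],2.298)"
```

```text
t 4.2333 pos [0.507  0.1149 0.1447] yaw 2.296 F [ 0.7 -0.1  0.1] j7 0.35
lin [-0.05  0.    0.  ] rot [-0.001  0.002  0.002]
```

>>> {"fn": "play_rows", "kwargs": {"targets": [{"claw": 1, "linear": [0, 0, 0], "rotation": [0, 0, 0]}, {"claw": 1, "linear": [0, 0, 0], "rotation": [0, 0, 0]}, {"claw": 1, "linear": [0, 0, 0], "rotation": [0, 0, 0]}, {"claw": 1, "linear": [0, 0, 0], "rotation": [0, 0, 0]}, {"claw": 1, "linear": [0, 0, 0], "rotation": [0, 0, 0]}, {"claw": 1, "linear": [0, 0, 0], "rotation": [0, 0, 0]}], "newtons": 20}}

```text
time: 4.73
position: [0.509, 0.1154, 0.1474]
tool_rot: [-0.568, 1.488, 0.563]
ft_force: [-0.0, 0.4, 0.1]
grip_width: 0.328
```

>>> {"fn": "play_rows", "kwargs": {"targets": [{"claw": 1, "linear": [0, 0, 0], "rotation": [0, 0, 0]}, {"claw": 1, "linear": [0, 0, 0], "rotation": [0, 0, 0]}, {"claw": 1, "linear": [0, 0, 0], "rotation": [0, 0, 0]}, {"claw": 1, "linear": [0, 0, 0], "rotation": [0, 0, 0]}], "newtons": 35}}

```text
time: 5.07
position: [0.5083, 0.1146, 0.1477]
tool_rot: [-0.569, 1.49, 0.562]
ft_force: [-0.1, -0.1, 0.7]
grip_width: 0.159
```

```bash
python3 -c "
from h import *
go([.507,.115,.146],2.298);s=get_state();print(s['torque'],s['grip_width'])"
```

```text
t 5.0667 pos [0.5083 0.1146 0.1477] yaw 2.294 F [-0.1 -0.1  0.7] j7 0.35
lin [ 0.07  0.05 -0.03] rot [-0.003  0.002  0.004]
[ 0.08448375 -0.01848765  0.12353092] 0.15931211461347242
```

>>> {"fn": "play_rows", "kwargs": {"targets": [{"claw": 1, "linear": [0, 0, 0], "rotation": [-0.04, 0, 0]}, {"claw": 1, "linear": [0, 0, 0], "rotation": [-0.04, 0, 0]}, {"claw": 1, "linear": [0, 0, 0], "rotation": [-0.04, 0, 0]}, {"claw": 1, "linear": [0, 0, 0], "rotation": [0, 0, 0]}]}}

```text
time: 5.4
position: [0.5084, 0.1148, 0.1478]
tool_rot: [-0.719, 1.443, 0.712]
ft_force: [-1.3, -0.7, 0.4]
grip_width: 0.163
```

```bash
python3 -c "
from h import *
go([.507,.115,.147],3.16);s=get_state();print(s['torque'],s['grip_width'])"
```

```text
t 5.4 pos [0.5084 0.1148 0.1478] yaw 2.489 F [-1.3 -0.7  0.4] j7 0.54
lin [ 0.03  0.05 -0.03] rot [-0.427  0.001  0.005]
[-0.04195466  0.15146412  0.01180725] 0.16312076617430016
```

>>> {"fn": "play_rows", "kwargs": {"targets": [{"claw": 1, "linear": [0, 0, 0], "rotation": [-0.045, 0, 0]}, {"claw": 1, "linear": [0, 0, 0], "rotation": [-0.045, 0, 0]}, {"claw": 1, "linear": [0, 0, 0], "rotation": [-0.045, 0, 0]}, {"claw": 1, "linear": [0, 0, 0], "rotation": [-0.045, 0, 0]}, {"claw": 1, "linear": [0, 0, 0], "rotation": [-0.045, 0, 0]}, {"claw": 1, "linear": [0, 0, 0], "rotation": [0, 0, 0]}]}}

```text
time: 5.9
position: [0.5086, 0.1153, 0.1478]
tool_rot: [-0.99, 1.328, 0.984]
ft_force: [-0.8, -0.2, 1.1]
grip_width: 0.157
```

```bash
python3 -c "
from h import *
go([.507,.115,.147],3.16);s=get_state();print(s['torque'],s['grip_width'])"
```

```text
t 5.9 pos [0.5086 0.1153 0.1478] yaw 2.845 F [-0.8 -0.2  1.1] j7 0.89
lin [ 0.03  0.06 -0.03] rot [-0.201  0.001  0.005]
[-0.06055876  0.0906717   0.04783323] 0.1572573234774182
```

>>> {"fn": "play_rows", "kwargs": {"targets": [{"claw": 1, "linear": [0, 0, 0], "rotation": [-0.045, 0, 0]}, {"claw": 1, "linear": [0, 0, 0], "rotation": [-0.045, 0, 0]}, {"claw": 1, "linear": [0, 0, 0], "rotation": [-0.045, 0, 0]}, {"claw": 1, "linear": [0, 0, 0], "rotation": [-0.045, 0, 0]}, {"claw": 1, "linear": [0, 0, 0], "rotation": [-0.02, 0, 0]}, {"claw": 1, "linear": [0, 0, 0], "rotation": [0, 0, 0]}]}}

```text
time: 6.4
position: [0.5086, 0.1157, 0.1478]
tool_rot: [-1.217, 1.198, 1.212]
ft_force: [-0.5, -0.8, -0.5]
grip_width: 0.16
```

```bash
python3 - <<'E'
from h import *
go([.507,.115,.147],3.16);s=get_state();print(s['torque'],s['grip_width'])
a=get_image("side");b=get_image("top")
f=lambda i,s:cv2.resize(i,(780,290) if 0 else None,fx=s,fy=s,interpolation=cv2.INTER_CUBIC)
A=f(a[185:285,285:405],4);B=f(b[185:260,230:320],4)
o=np.zeros((400,480+360,3),np.uint8);o[:,:480]=A;o[:300,480:]=B
cv2.imwrite("pics/c1.png",o[:,:800])
E
```

```text
t 6.4 pos [0.5086 0.1157 0.1478] yaw -3.132 F [-0.5 -0.8 -0.5] j7 1.19
lin [ 0.03  0.06 -0.03] rot [-0.006  0.002  0.005]
[ 0.10035894  0.13009777 -0.03132023] 0.16015491993403558
```

View pics/c1.png

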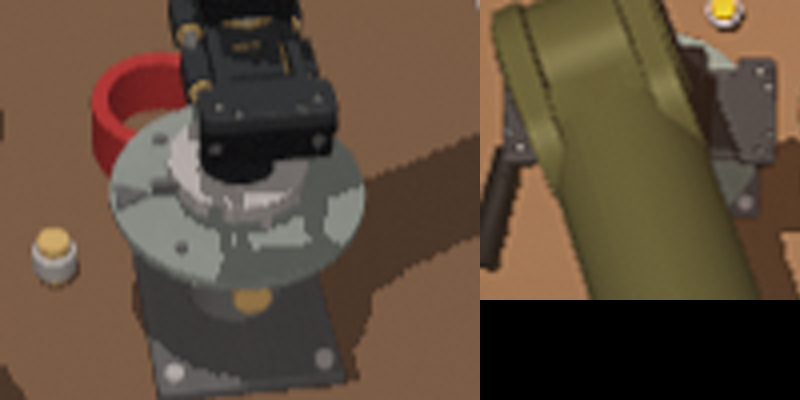

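Side view: the pin at (165,186) points straight at the arrowhead at (130,195), so spindle ≈ 0. Now I feel onwards from there.

>>> {"fn": "play_rows", "kwargs": {"targets": [{"claw": 1, "linear": [0, 0, 0], "rotation": [-0.035, 0, 0]}, {"claw": 1, "linear": [0, 0, 0], "rotation": [-0.03, 0, 0]}, {"claw": 1, "linear": [0, 0, 0], "rotation": [0, 0, 0]}]}}

```text
time: 6.75
position: [0.5085, 0.1158, 0.1478]
tool_rot: [-1.289, 1.15, 1.283]
ft_force: [-0.3, -0.4, 0.4]
grip_width: 0.159
```

>>> {"fn": "play_rows", "kwargs": {"targets": [{"claw": 1, "linear": [-0.03, 0, 0], "rotation": [0, 0, 0]}, {"claw": 1, "linear": [0, 0, 0], "rotation": [0, 0, 0]}]}}

```text
time: 6.92
position: [0.5085, 0.1158, 0.148]
tool_rot: [-1.286, 1.152, 1.28]
ft_force: [-0.2, 0.4, -1.7]
grip_width: 0.157
```

>>> {"fn": "play_rows", "kwargs": {"targets": [{"claw": 1, "linear": [-0.03, 0, 0], "rotation": [0, 0, 0]}, {"claw": 1, "linear": [0, 0, 0], "rotation": [0, 0, 0]}]}}

```text
time: 7.08
position: [0.5084, 0.1158, 0.1481]
tool_rot: [-1.284, 1.152, 1.279]
ft_force: [0.3, -0.3, -2.3]
grip_width: 0.158
```

```bash
python3 -c "
from h import *
go([.507,.115,.147],3.16);s=get_state();print(s['torque'],s['grip_width'])"
```

```text
t 7.0833 pos [0.5084 0.1158 0.1481] yaw -3.041 F [ 0.3 -0.3 -2.3] j7 1.28
lin [ 0.04  0.06 -0.02] rot [0.053 0.002 0.005]
[ 0.12983018 -0.33347996  0.12488952] 0.1579733622151851
```

>>> {"fn": "play_rows", "kwargs": {"targets": [{"claw": 1, "linear": [-0.06, 0, 0], "rotation": [0, 0, 0]}, {"claw": 1, "linear": [-0.06, 0, 0], "rotation": [0, 0, 0]}]}}

```text
time: 7.25
position: [0.5084, 0.1157, 0.1501]
tool_rot: [-1.284, 1.152, 1.279]
ft_force: [4.7, 1.0, -11.3]
grip_width: 0.158
```

>>> {"fn": "play_rows", "kwargs": {"targets": [{"claw": 1, "linear": [-0.06, 0, 0], "rotation": [0, 0, 0]}, {"claw": 1, "linear": [-0.06, 0, 0], "rotation": [0, 0, 0]}]}}

```text
time: 7.42
position: [0.5084, 0.1157, 0.1509]
tool_rot: [-1.283, 1.151, 1.279]
ft_force: [6.8, 1.3, -17.1]
grip_width: 0.153
```

>>> {"fn": "play_rows", "kwargs": {"targets": [{"claw": 1, "linear": [-0.06, 0, 0], "rotation": [0, 0, 0]}, {"claw": 1, "linear": [-0.06, 0, 0], "rotation": [0, 0, 0]}]}}

```text
time: 7.58
position: [0.5084, 0.1156, 0.1509]
tool_rot: [-1.281, 1.149, 1.28]
ft_force: [6.2, 1.2, -17.3]
grip_width: 0.161
```

>>> {"fn": "play_rows", "kwargs": {"targets": [{"claw": 1, "linear": [0.02, 0, 0], "rotation": [0, 0, 0]}, {"claw": 1, "linear": [0, 0, 0], "rotation": [0, 0, 0]}, {"claw": 1, "linear": [-0.025, 0, 0], "rotation": [0, 0, 0]}, {"claw": 1, "linear": [-0.025, 0, 0], "rotation": [0, 0, 0]}]}}

```text
time: 7.92
position: [0.5085, 0.1156, 0.1503]
tool_rot: [-1.28, 1.148, 1.28]
ft_force: [4.4, 1.7, -13.1]
grip_width: 0.16
```

>>> {"fn": "play_rows", "kwargs": {"targets": [{"claw": 1, "linear": [-0.025, 0, 0], "rotation": [-0.02, 0, 0]}, {"claw": 1, "linear": [-0.025, 0, 0], "rotation": [0, 0, 0]}]}}

```text
time: 8.08
position: [0.5084, 0.1154, 0.1505]
tool_rot: [-1.302, 1.132, 1.303]
ft_force: [5.1, 2.5, -13.1]
grip_width: 0.157
```

```bash
python3 -c "
from h import *
go([.507,.115,.147],3.16);s=get_state();print(s['torque'],s['grip_width'])"
```

```text
t 8.0833 pos [0.5084 0.1154 0.1505] yaw -3.011 F [  5.1   2.5 -13.1] j7 1.32
lin [ 0.14  0.06 -0.01] rot [0.071 0.006 0.005]
[ 0.50338849 -1.19311713 -0.14758962] 0.15746264632303725
```

>>> {"fn": "play_rows", "kwargs": {"targets": [{"claw": 1, "linear": [-0.02, 0, 0], "rotation": [-0.02, 0, 0]}, {"claw": 1, "linear": [-0.02, 0, 0], "rotation": [0, 0, 0]}]}}

```text
time: 8.25
position: [0.5084, 0.1155, 0.1504]
tool_rot: [-1.323, 1.115, 1.325]
ft_force: [4.8, 2.3, -12.3]
grip_width: 0.156
```

>>> {"fn": "play_rows", "kwargs": {"targets": [{"claw": 1, "linear": [-0.02, 0, 0], "rotation": [-0.02, 0, 0]}, {"claw": 1, "linear": [-0.02, 0, 0], "rotation": [0, 0, 0]}]}}

```text
time: 8.42
position: [0.5084, 0.1156, 0.1511]
tool_rot: [-1.344, 1.098, 1.347]
ft_force: [3.0, 0.6, -5.8]
grip_width: 0.158
```

>>> {"fn": "play_rows", "kwargs": {"targets": [{"claw": 1, "linear": [-0.02, 0, 0], "rotation": [-0.02, 0, 0]}, {"claw": 1, "linear": [-0.02, 0, 0], "rotation": [0, 0, 0]}]}}

```text
time: 8.58
position: [0.5084, 0.1156, 0.1532]
tool_rot: [-1.365, 1.083, 1.368]
ft_force: [1.4, 0.5, -4.9]
grip_width: 0.157
```

The pull force fell to the friction level (5 N) while the tool rose, so the pin is in the notch. I'm pulling straight up gently from here.

>>> {"fn": "play_rows", "kwargs": {"targets": [{"claw": 1, "linear": [-0.025, 0, 0], "rotation": [0, 0, 0]}, {"claw": 1, "linear": [-0.025, 0, 0], "rotation": [0, 0, 0]}, {"claw": 1, "linear": [-0.025, 0, 0], "rotation": [0, 0, 0]}]}}

```text
time: 8.83
position: [0.5084, 0.1157, 0.1567]
tool_rot: [-1.364, 1.085, 1.365]
ft_force: [1.6, 1.1, -5.4]
grip_width: 0.159
```

```bash
python3 -c "
from h import *
go([.507,.115,.147],3.16);s=get_state();print(s['torque'],s['grip_width'])"
```

```text
t 8.8333 pos [0.5084 0.1157 0.1567] yaw -2.925 F [ 1.6  1.1 -5.4] j7 1.41
lin [ 0.39  0.06 -0.02] rot [0.126 0.006 0.006]
[ 0.10910089 -0.4604368   0.04651811] 0.15893037747502153
```

>>> {"fn": "play_rows", "kwargs": {"targets": [{"claw": 1, "linear": [-0.025, 0, 0], "rotation": [0, 0, 0]}, {"claw": 1, "linear": [-0.025, 0, 0], "rotation": [0, 0, 0]}]}}

```text
time: 9.0
position: [0.5083, 0.1157, 0.1584]
tool_rot: [-1.364, 1.086, 1.364]
ft_force: [0.9, 0.5, -5.3]
grip_width: 0.162
```

>>> {"fn": "play_rows", "kwargs": {"targets": [{"claw": 1, "linear": [-0.02, 0, 0], "rotation": [0, 0, 0]}, {"claw": 1, "linear": [-0.02, 0, 0], "rotation": [0, 0, 0]}]}}

```text
time: 9.17
position: [0.5083, 0.1157, 0.1597]
tool_rot: [-1.364, 1.086, 1.364]
ft_force: [1.6, -0.2, -4.6]
grip_width: 0.159
```

>>> {"fn": "play_rows", "kwargs": {"targets": [{"claw": 1, "linear": [-0.02, 0, 0], "rotation": [0, 0, 0]}, {"claw": 1, "linear": [-0.02, 0, 0], "rotation": [0, 0, 0]}]}}

```text
time: 9.33
position: [0.5083, 0.1157, 0.1607]
tool_rot: [-1.364, 1.086, 1.364]
ft_force: [2.2, 1.0, -6.1]
grip_width: 0.161
```

>>> {"fn": "play_rows", "kwargs": {"targets": [{"claw": 1, "linear": [-0.025, 0, 0], "rotation": [0, 0, 0]}, {"claw": 1, "linear": [-0.025, 0, 0], "rotation": [0, 0, 0]}]}}

```text
time: 9.5
position: [0.5082, 0.1156, 0.1611]
tool_rot: [-1.364, 1.086, 1.364]
ft_force: [3.5, 0.4, -11.1]
grip_width: 0.153
```

>>> {"fn": "play_rows", "kwargs": {"targets": [{"claw": 1, "linear": [-0.035, 0, 0], "rotation": [0, 0, 0]}, {"claw": 1, "linear": [-0.035, 0, 0], "rotation": [0, 0, 0]}]}}

```text
time: 9.67
position: [0.5081, 0.1155, 0.1615]
tool_rot: [-1.363, 1.085, 1.364]
ft_force: [5.9, 1.7, -14.8]
grip_width: 0.156
```

>>> {"fn": "play_rows", "kwargs": {"targets": [{"claw": 1, "linear": [-0.035, 0, 0], "rotation": [0, 0, 0]}, {"claw": 1, "linear": [-0.035, 0, 0], "rotation": [0, 0, 0]}]}}

```text
time: 9.83
position: [0.508, 0.1155, 0.1617]
tool_rot: [-1.362, 1.084, 1.365]
ft_force: [5.5, 0.6, -16.7]
grip_width: 0.157
```

It is at the firm stop: 10 N/mm slope and 12 mm of travel. I'll ease off to near zero force and release.

>>> {"fn": "play_rows", "kwargs": {"targets": [{"claw": 1, "linear": [0, 0, 0], "rotation": [0, 0, 0]}, {"claw": 1, "linear": [0, 0, 0], "rotation": [0, 0, 0]}, {"claw": 1, "linear": [0, 0, 0], "rotation": [0, 0, 0]}]}}

```text
time: 10.08
position: [0.5082, 0.1155, 0.161]
tool_rot: [-1.362, 1.083, 1.365]
ft_force: [3.0, 0.6, -9.4]
grip_width: 0.159
```

>>> {"fn": "play_rows", "kwargs": {"targets": [{"claw": 1, "linear": [0.01, 0, 0], "rotation": [0, 0, 0]}, {"claw": 1, "linear": [0.01, 0, 0], "rotation": [0, 0, 0]}]}}

```text
time: 10.25
position: [0.5083, 0.1155, 0.1609]
tool_rot: [-1.362, 1.084, 1.365]
ft_force: [2.4, 0.2, -8.4]
grip_width: 0.156
```

>>> {"fn": "play_rows", "kwargs": {"targets": [{"claw": 1, "linear": [0.02, 0, 0], "rotation": [0, 0, 0]}, {"claw": 1, "linear": [0.02, 0, 0], "rotation": [0, 0, 0]}, {"claw": 1, "linear": [0.01, 0, 0], "rotation": [0, 0, 0]}]}}

```text
time: 10.5
position: [0.5083, 0.1156, 0.1607]
tool_rot: [-1.363, 1.084, 1.364]
ft_force: [1.8, 0.4, -6.6]
grip_width: 0.159
```

>>> {"fn": "play_rows", "kwargs": {"targets": [{"claw": 1, "linear": [0.01, 0, 0], "rotation": [0, 0, 0]}, {"claw": 1, "linear": [0, 0, 0], "rotation": [0, 0, 0]}]}}

```text
time: 10.67
position: [0.5083, 0.1156, 0.1608]
tool_rot: [-1.363, 1.084, 1.364]
ft_force: [3.4, 0.7, -7.1]
grip_width: 0.16
```

>>> {"fn": "play_rows", "kwargs": {"targets": [{"claw": 1, "linear": [0.035, 0, 0], "rotation": [0, 0, 0]}, {"claw": 1, "linear": [0.035, 0, 0], "rotation": [0, 0, 0]}, {"claw": 1, "linear": [0, 0, 0], "rotation": [0, 0, 0]}]}}

```text
time: 10.92
position: [0.5084, 0.1156, 0.1603]
tool_rot: [-1.363, 1.085, 1.364]
ft_force: [0.7, 0.0, -3.6]
grip_width: 0.16
```

>>> {"fn": "play_rows", "kwargs": {"targets": [{"claw": 0.4, "linear": [0, 0, 0], "rotation": [0, 0, 0]}, {"claw": 0.4, "linear": [0, 0, 0], "rotation": [0, 0, 0]}, {"claw": 0.4, "linear": [0, 0, 0], "rotation": [0, 0, 0]}, {"claw": 0.4, "linear": [0, 0, 0], "rotation": [0, 0, 0]}, {"claw": 0.4, "linear": [0, 0, 0], "rotation": [0, 0, 0]}, {"claw": 0.4, "linear": [0, 0, 0], "rotation": [0, 0, 0]}]}}

```text
time: 11.42
position: [0.5094, 0.1164, 0.1628]
tool_rot: [-1.364, 1.083, 1.362]
ft_force: [-0.3, 0.3, -0.0]
grip_width: 0.524
```

>>> {"fn": "play_rows", "kwargs": {"targets": [{"claw": 0.4, "linear": [-0.4, 0, 0], "rotation": [0, 0, 0]}, {"claw": 0.4, "linear": [-0.8, 0, 0], "rotation": [0, 0, 0]}, {"claw": 0.4, "linear": [-0.8, 0, 0], "rotation": [0, 0, 0]}, {"claw": 0.4, "linear": [-0.8, 0, 0], "rotation": [0, 0, 0]}, {"claw": 0.4, "linear": [-0.8, 0, 0], "rotation": [0, 0, 0]}, {"claw": 0.4, "linear": [-0.8, 0, 0], "rotation": [0, 0, 0]}, {"claw": 0.4, "linear": [0, 0, 0], "rotation": [0, 0, 0]}]}}

```text
time: 12.0
position: [0.507, 0.1157, 0.2807]
tool_rot: [-1.364, 1.083, 1.365]
ft_force: [0.4, -0.2, 0.6]
grip_width: 0.603
```

```bash
python3 - <<'E'
from h import *
go([.507,.115,.147],3.16)
a=get_image("side");b=get_image("wrist")
f=lambda i,s:cv2.resize(i,None,fx=s,fy=s,interpolation=cv2.INTER_CUBIC)
A=f(a[185:285,285:385],4);B=f(b[100:250,245:395],400/150)
cv2.imwrite("pics/c2.png",np.hstack([A,B]))
for z in(.178,.190):print(proj(cam("side"),[.507,.115,z]),z)
C=cam("wrist");y=.018+.18
for h in(0,.012):
    print([proj(C,[.507+k*np.cos(y),.115+k*np.sin(y),.178+h]).round(1) for k in(-.022,.022)])
E
```

```text
t 12.0 pos [0.507  0.1157 0.2807] yaw -2.924 F [ 0.4 -0.2  0.6] j7 1.49
lin [ 5.35  0.06 -0.08] rot [0.127 0.007 0.006]
[343.92414224 211.17231887] 0.178
[344.07286271 207.49112348] 0.19
[array([320.5, 177. ]), array([319.6, 225.6])]
[array([320.7, 179.6]), array([319.7, 230.2])]
```

View pics/c2.png

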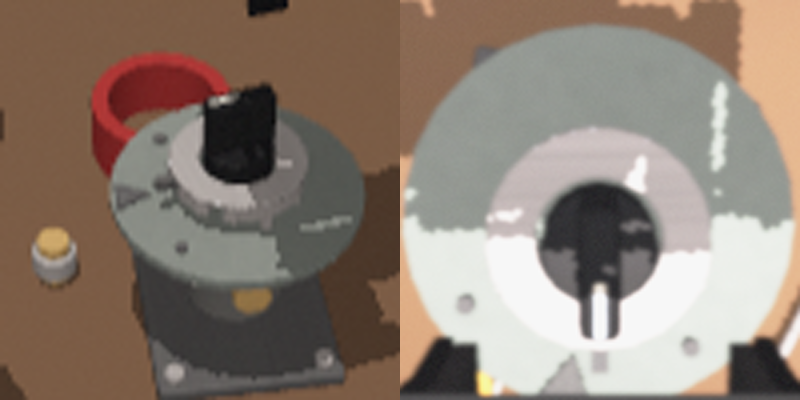

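```bash
python3 - <<'E'
from h import *
a0=cv2.imread("pics/side.png");a1=get_image("side");C=cam("side")
def top(im,yaw):
    g=im[195:235,330:360].max(2).astype(int);m=(g<50).astype(np.uint8)
    n,l,st,_=cv2.connectedComponentsWithStats(m);k=1+np.argmax(st[1:,4]);b=st[k]
    print("dark box u",330+b[0],330+b[0]+b[2],"v",195+b[1],195+b[1]+b[3])
    for h in(0,.012):
        P=np.array([proj(C,[.507+i*.022*np.cos(yaw)-j*.007*np.sin(yaw),.115+i*.022*np.sin(yaw)+j*.007*np.cos(yaw),.178+h]) for i in(-1,1) for j in(-1,1)])
        print(h,"pred u",P[:,0].min().round(1),P[:,0].max().round(1),"v top edge",P[:,1].round(1))
top(a0,-.845);top(a1,.2)
s=get_state();print(s["time"])
E
```

```text
dark box u 336 353 v 211 231
0 pred u 335.1 352.9 v top edge [213.8 216.8 205.7 208.6]
0.012 pred u 335.2 353.1 v top edge [210.1 213.1 202.  204.9]
dark box u 336 354 v 206 231
0 pred u 334.4 353.5 v top edge [207.4 211.1 211.2 215. ]
0.012 pred u 334.4 353.7 v top edge [203.7 207.4 207.6 211.3]
12.15
```

```bash
python3 - <<'E'
from h import *
a0=cv2.imread("pics/side.png");a1=get_image("side")
f=lambda i:cv2.resize(i[195:245,320:370],(400,400),interpolation=cv2.INTER_NEAREST)
cv2.imwrite("pics/cmp.png",np.hstack([f(a0),f(a1)]))
E
```

```text
(no output)
```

View pics/cmp.png

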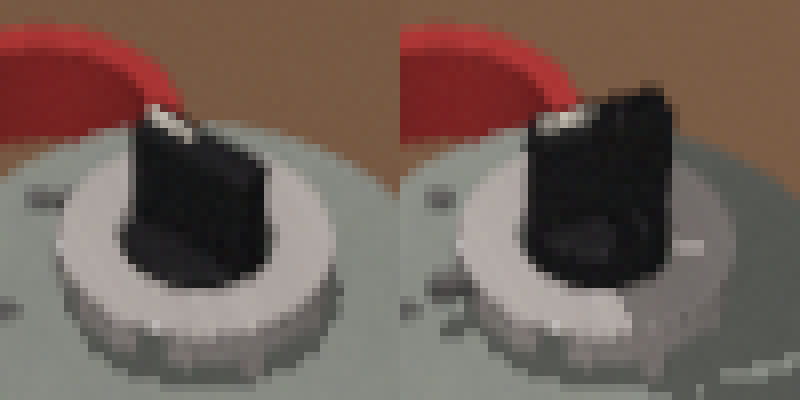

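Before (left), the bar's top corner sits at v≈207.9, 2.2 px below the prediction. Now (right) it is at v≈205.9. With the same offset, fully out predicts 205.9 and down predicts 209.6, so the knob is fully out.

```bash
python3 -c "
from bench import *
print(close_job(),get_state()['time'])"
```

```text
the job is handed in; nothing more can be done
the job is handed in; nothing more can be done
```

The grey regulator's knob is turned to its notch past the arrow and pulled fully out. I let go of it and handed the job in at about 12.2 s of the 54 s allowed.

- **Turning:** I turned the knob anticlockwise from about -0.86 rad to the arrowhead. The side camera showed the pin pointing at it.
- **Finding the notch:** I then felt onwards with light pulls, and the pin rose into the notch at about 0.17 to 0.20 rad. The pull force dropped from about 13 N to the 5 N of sliding friction as it went in.
- **Pulling out:** The knob rose about 12 mm to a firm stop. I eased the pull to under 4 N before opening the gripper and backing straight up.
- **Forces:** The highest pull I read was about 17 N, both while feeling for the notch and at the stop. That is under the 20 N limit, but heavier than a light pull needed to be.
- **Last checks:** The side image agrees with the knob fully out once I allow for a 2.2 px offset measured in the first picture. Without that correction it was ambiguous. The force readings and the travel agree that it is out. A rough wrist-camera reading fell between the "down" and "out" positions and did not decide it.

The arm went near none of the other items, but I did not check them all again in a last picture.

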